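# Unlock the punch holder and hold the punch out level

### The job

A steel punch is locked in the sloping socket of the holder. Throw the holder's lever into the middle notch, the one marked by two round studs, and leave it there; then draw the punch out of the socket and finish while holding it in the gripper, turned level, still, and at least 15 cm above the table, so that its shank can be sighted for straightness. Do not shift the hoof, the tape measure or the steel block.

Things in the scene. Friction and masses are not known exactly. Their poses are not given: they have to be found in the camera images.
- holder: fixed punch holder: base plate 240 x 150 x 8 mm (x -110..130, y -45..105 mm), grey sloping socket block 44 mm wide at its near end, a 14 mm wide saddle under the punch farther up, a lever on a post at x 90, y 70 mm. Origin on the table under the punch; z up, y to the lever side. The punch lies in its x-z plane, 40 degrees above level, and comes out along (0.766, 0, 0.643) of this frame
- socket_seat (a point): bottom of the socket, where the punch's thin end sits, 90 mm before the holder's origin and 30 mm above the table; the socket is 60 mm deep along the slope, 24 mm wide and 21 mm high with the punch lying on its floor, so the punch has some play. Axes as the holder's
- lever_pivot (a point): the lever's upright hinge axis, 192 mm above the table, beside the punch's upper end. Axes as the holder's
- lever_knob (a point): middle of the black upright knob on the lever's end, 18 mm thick, 37 mm high (from 195 to 232 mm above the table), 85 mm from the hinge axis; this point is 215 mm above the table. The arm under it is a bar 12 mm wide and 6 mm thick, top at 195.5 mm. It moves with the lever
- knob_target (a point): where the knob's middle stands when the lever is in the marked notch: 85 mm from the hinge axis, 215 mm above the table, fixed to the holder. The quadrant has three notches; the marked one is the middle one, with a round stud 8 mm wide on either side
- lever (a joint): angle of the lever about its upright axis, growing counterclockwise from above: near 0 (from -0.2 to 0.25) at the start, where its tab, 40 x 30 mm, lies across the punch's upper end and locks it; first notch 0, marked notch 1.0, third notch 1.57; stops at -0.3 and 1.75. A light friction (about 1.5 N at the knob) keeps it where it is left; no spring
- punch: straight octagonal steel punch 232 mm long, 0.26 kg before variation: 16 mm across the flats from 85 mm to 227 mm from its thin end, tapering to 5 mm at the thin end, which is down in the socket. Its balance point lies about 135 mm from the thin end. Its own origin and axes are those of a flat-lying object and not along the shank: use the points
- punch_point (a point): centre of the punch's thin end; x runs along the shank from the thin to the thick end, z is square to it and to the wide flat that faces up at the start
- punch_mid (a point): middle of the shank, 116 mm from the thin end; axes as punch_point. At the start x points up the slope, z up and back
- punch_butt (a point): centre of the punch's thick end; axes as punch_point. At the start about 179 mm above the table
- hoof_model: brown dried hoof, 118 x 126 x 70 mm, standing to the right of the holder; origin under its centre; to be left alone
- tape_measure: black tape measure, 61 x 84 x 58 mm, to the right of the holder's far end; origin under its centre; to be left alone
- gauge_block: small steel block, 45 x 57 x 25 mm, to the left of the holder; origin under its centre; to be left alone

How it is judged:
On the way, in this order (a step that is already met when the one before it is completed fails the run):
1. the lever stands in the marked notch while the punch is still in its socket (value of joint lever between 0.85 and 1.15 rad and distance between punch_point and socket_seat below 0.02 m and velocity of joint lever between -0.1 and 0.1 rad/s), for 0.2 s.
2. the punch is drawn out of the socket in the gripper (distance between punch_point and socket_seat above 0.07 m and contact force between punch and the fingers above 1 N), for 0.1 s.
At the end, for the whole second after the job is handed in: The gripper holds the punch, within 10 degrees of level, both its ends more than 150 mm above the table, still (under 30 mm/s), not touching the holder; the lever is within 0.15 rad of the marked notch (angle between punch_mid's own x axis and vertical between 1.396 and 1.746 rad and height (world z) of each of punch_point, punch_butt above 0.15 m and contact force between punch and the fingers above 1 N and contact force between punch and holder below 0.3 N and linear speed of punch below 0.03 m/s and angular speed of punch below 0.15 rad/s and value of joint lever between 0.85 and 1.15 rad); the arm keeps its last pose, push and grip.
It fails at once if the hoof, the tape measure or the steel block is shifted by more than 20 mm (distance of any of hoof_model, tape_measure, gauge_block from where it was at the start of the episode above 0.02 m).
It also fails if it takes over 51 s, if anything falls off the work surface, if the arm or the gripper's body presses on something with over 40 N, if the wrist force passes 120 N, or if a joint passes its speed limit or range.

### The arm

A 7-joint arm with a two-finger parallel gripper is mounted at the origin on a cart in front of the work surface, level with it; the furniture and walls round the work are solid. World frame = base frame: x ahead of the robot, y to its left, z up, the work surface at z = 0. Lengths are in m, angles in rad, forces in N, time in s.
With the tool pointing down it reaches from about 0.4 to 0.875 m from the base axis. Payload 19.3 kg.
Tool frame: the origin (TCP) lies where the fingers leave the gripper's body, on its centre line; the fingertips stand bot.tip_reach ahead of it and the grasp point (between the pads) lies 54 mm ahead of it (bot.tip_reach is the distance from the TCP to the fingertips, in m); z points along the fingers, y is the line along which they close (so a half turn about z gives the same grasp; the last joint's range is limited). The gripper opens to 85 mm and grips with 20 to 120 N. Pads are 22 mm wide; open, the fingers measure 114 mm over their backs; the gripper's body (76 mm by 85 mm) begins 54 mm behind the grasp point. The pads swing forward as they close: fully open they stand 13 mm farther back than shut.
Start: joints at [-1.182, 0.521, -0.036, 1.599, 0.021, 1.021, -0.113], TCP at [0.277, 0.56, 0.304] pointing down, gripper open.
Joint ranges: [-2.91, 2.91], [-0.3, 2.13], [-1.5, 1.42], [0.17, 2.43], [-1.26, 4.41], [0.16, 1.93], [-2.52, 2.52]. Speed limits (rad/s): [1.89, 1.89, 2.39, 2.39, 3.01, 3.01, 3.01].

### API

Orientations are given as [roll, pitch, yaw] about the fixed x, y, z axes, in that order (R = Rz(yaw) Ry(pitch) Rx(roll)).
In Python, from workcell import bot gives the robot as it stands. The module is installed in compiled form; this text tells all that it offers.
- The arm moves only by the shell command python3 -m jog 'ROWS' [FORCE]. ROWS is JSON, a list that holds one entry, the list of rows, each a list of 7 numbers: the shift along the tool's x, y, z in mm, then the turn, a rotation vector about the tool's x, y, z in rad, then the opening, from 0 (shut) to 1 (fully open). In form: [[[tx, ty, tz, wx, wy, wz, fingers], ...]]. A call has 1 to 5 rows; each row shifts and turns the commanded pose from where the row before left it, along the tool's axes as they then stand; what a row does not reach is not made up. A row lasts 1/10 s, in which the tool goes at most 50 mm and 8.59 degrees, less where a joint would pass 70% of its speed; a pose out of reach is approached as far as the arm can. A call is refused whole if a number of a shift passes 50 or a number of a turn 0.15, either way. A call with a gripper value outside its range is refused whole. The fingers move at their own pace and stop on an object; FORCE is the grip in N (left out, the last holds). Time passes only in rows, so rows that do not move let the fingers close. It gives the time, the measured TCP pose, the force, the opening and the grip force at its end, in the units of the state.
- bot.observe(): the state, without advancing time (a new reading comes with each control period).
- bot.grab_frame(name): name is "side" or "top" or "wrist"; returns a dict with "img" (400x640x3 uint8, red, green, blue), "intrinsics" (3x3 intrinsics, pixels), "k1" (the pictures are not rectified: a ray, as slopes to the right and down, at radius r is drawn at 1 + k1 r^2 times it, then the intrinsics apply), "R" (3x3) and "t" (3): a world point X has camera coordinates R X + t; the wrist camera has in their place "tool_from_camera" (4x4, takes a point from camera to tool coordinates, whose origin is the TCP and whose axes are the flange's). Camera axes: x right, y down, z forward; pixel columns grow to the right and rows downward; lengths in m; the calibration is good to about 2 mm. A picture is of the moment at which its call begins: read the wrist's pose just before it. There is no depth.
- bot.job_done(): hands the job in; it is judged then, once.
Trained networks look in a picture, given as the dict that the camera call returned (one of the last four; its "shot" number tells which), for a name from the list of things; names that differ only in an ending like _2 or _b are one class to them, and where a whole thing is asked for, a point or a joint stands for the part that bears it (a point fixed in the world has none). Each returns a list of dicts, best first, with "conf" (0 to 1); they miss things now and then, are a little off and sometimes report something else, mostly with a low value. They report only what shows in the picture. A call takes as long as a camera call.
- bot.trace(query, picture): "region" (400x640 bool, what is visible of it).
- bot.spot_point(query, picture): "xyz" ([x, y, z] in m, in world coordinates, good to about 4 mm: a listed point, or the origin of a listed thing).
The state is a dict: "clock": time; "qpos": joint angles; "qd": joint speeds; "joint_efforts": joint torques, N m; "position": TCP position; "tool_rot": TCP orientation; "force": force on the tool from outside, world axes, zero at the start; "moment": the same for the moment, N m; "grip_width": finger opening in m; "finger_force": force on a finger pad.
Only numpy, scipy, OpenCV 4.12 (cv2) and the standard library are available. Lean on these libraries where they do the work, as an engineer would, in place of code of your own. Each camera call takes 0.05 s, during which the arm holds its last target. There are 200 camera calls.

## Working session

There is one attempt and no reset: what is moved stays moved. The work goes in short steps, Python scripts to look and compute and a shell command to move; the robot and the scene stay as the last step left them, time stands still between calls to the robot, and variables do not carry over. Pictures are saved under pics/ and viewed, at most 10 in all, crops included, and the job is handed in when it is done.

```bash
mkdir -p pics
cat > h.py <<'E'
import numpy as np, cv2
from workcell import bot
from scipy.spatial.transform import Rotation as Ro
def st():
    s=bot.observe(); return s, np.array(s["position"]), Ro.from_euler('xyz',s["tool_rot"])
def save(n,f): cv2.imwrite(f"pics/{n}.png",f["img"][:,:,::-1])
E
python3 - <<'E'
from h import *
s,p,R=st(); print(s["clock"],p,s["tool_rot"],bot.tip_reach); print(R.as_matrix().round(3))
for c in ["side","top"]:
    f=bot.grab_frame(c); save(c,f)
    for q in ["holder","socket_seat","lever_pivot","lever_knob","knob_target","punch_point","punch_mid","punch_butt","hoof_model","tape_measure","gauge_block"]:
        r=bot.spot_point(q,f)
        print(c,q,[(np.round(x["xyz"],3).tolist(),round(x["conf"],2)) for x in r[:2]])
    print(f["R"],f["t"])
im=[cv2.imread(f"pics/{c}.png") for c in("side","top")]
cv2.imwrite("pics/both.png",cv2.resize(np.vstack(im),(480,600)))
E
```

```text
0.0 [0.27671388 0.56011108 0.30334033] [-3.14045647e+00  8.76820229e-05  2.68271525e+00] 0.0726
[[-0.897  0.443 -0.   ]
 [ 0.443  0.897 -0.001]
 [-0.    -0.001 -1.   ]]
side holder [([0.506, -0.0, 0.002], 0.9)]
side socket_seat [([0.412, -0.006, 0.028], 0.89), ([0.504, 0.005, 0.097], 0.32)]
side lever_pivot [([0.588, 0.08, 0.196], 0.72), ([0.509, -0.161, 0.004], 0.21)]
side lever_knob [([0.634, 0.15, 0.214], 0.86)]
side knob_target [([0.59, 0.01, 0.177], 0.7), ([0.586, 0.079, 0.198], 0.61)]
side punch_point []
side punch_mid [([0.502, 0.006, 0.103], 0.75)]
side punch_butt [([0.588, 0.011, 0.175], 0.62)]
side hoof_model [([0.51, -0.159, 0.003], 0.97), ([0.586, 0.079, 0.197], 0.48)]
side tape_measure [([0.611, -0.134, 0.001], 0.6), ([0.506, 0.003, 0.098], 0.5)]
side gauge_block [([0.5, 0.159, -0.003], 0.78)]
[[ 0.949329   -0.31368714  0.01936032]
 [-0.10997744 -0.38927456 -0.91453282]
 [ 0.29441367  0.86606333 -0.40404814]] [-0.51832344  0.21507824  0.79094846]
top holder [([0.507, -0.0, -0.001], 0.78)]
top socket_seat [([0.413, -0.005, 0.03], 0.58)]
top lever_pivot [([0.588, 0.077, 0.191], 0.98)]
top lever_knob [([0.635, 0.148, 0.212], 0.69)]
top knob_target []
top punch_point []
top punch_mid [([0.505, -0.002, 0.103], 0.84), ([0.595, 0.007, 0.18], 0.61)]
top punch_butt [([0.593, 0.005, 0.183], 0.68)]
top hoof_model [([0.51, -0.159, -0.002], 0.93)]
top tape_measure [([0.613, -0.134, -0.002], 0.81)]
top gauge_block [([0.506, 0.164, -0.001], 0.8)]
[[ 0.01275939 -0.9999075  -0.00471075]
 [-0.98978418 -0.01196089 -0.14207114]
 [ 0.14200165  0.00647537 -0.98984524]] [0.01135752 0.55187888 0.92308676]
```

View pics/both.png

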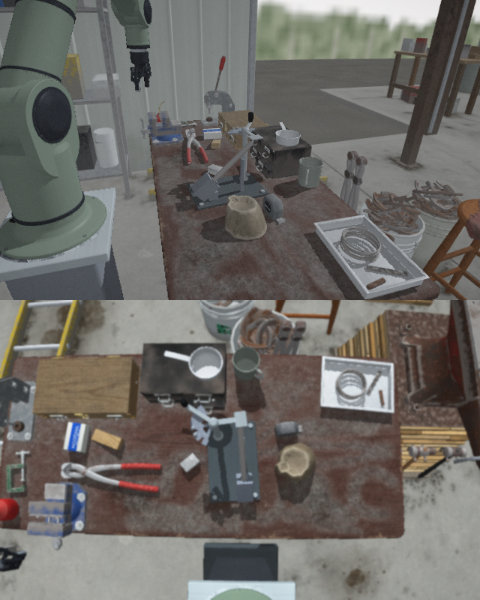

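Run:
```python
from h import *
a=cv2.imread("pics/top.png")[130:290,225:365]; b=cv2.imread("pics/side.png")[140:290,240:400]
a=cv2.resize(a,(525,600),interpolation=3)
cv2.imwrite("pics/c1.png",a)
```

```text
(no output)
```

View pics/c1.png

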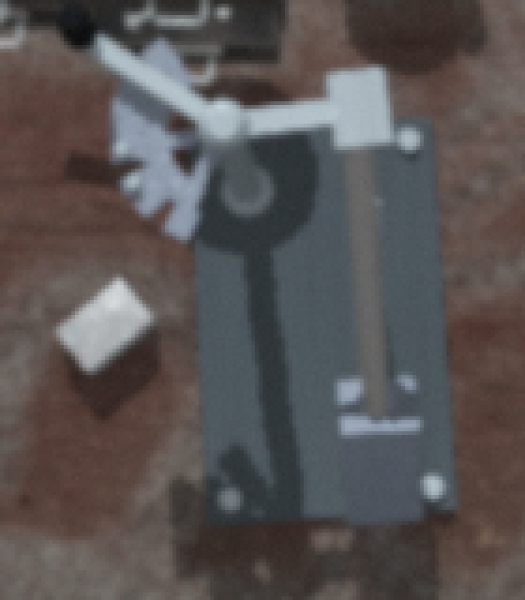

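```bash
cat >> h.py <<'E'
def ray(f,u,v):
    K=np.array(f["intrinsics"]); d=np.array([(u-K[0,2])/K[0,0],(v-K[1,2])/K[1,1]]); x=d.copy()
    for _ in range(20): x=d/(1+f["k1"]*(x@x))
    R=np.array(f["R"]); return -R.T@np.array(f["t"]), R.T@np.r_[x,1]
def onz(f,u,v,z):
    o,d=ray(f,u,v); return o+d*(z-o[2])/d[2]
E
python3 - <<'E'
from h import *
f=bot.grab_frame("top")
P=lambda c,z: onz(f,225+c[0]/3.75,130+c[1]/3.75,z)
piv=P((222,118),.2)
print("piv",piv,"knob",P((75,25),.232), "tab",P((360,105),.195))
for c in [(120,150),(130,185)]:
    q=P(c,.192); d=q-piv; print(q,np.hypot(*d[:2]),np.arctan2(d[1],d[0]))
d=P((75,25),.232)-piv; print(np.arctan2(d[1],d[0]))
E
```

```text
piv [0.5898803  0.07764688 0.2       ] knob [0.6278216  0.14688042 0.232     ] tab [0.59835479 0.00957242 0.195     ]
[0.57485275 0.12884055 0.192     ] 0.053353718810111805 1.8563189985397806
[0.55720171 0.12325569 0.192     ] 0.05610752266998767 2.1925088007464963
1.06947528728287
```

```bash
cat >> h.py <<'E'
def down(ya):  # tool pointing down, tool y axis at world angle ya
    y=np.array([np.cos(ya),np.sin(ya),0]); z=np.array([0,0,-1.]); return Ro.from_matrix(np.c_[np.cross(y,z),y,z])
def plan(way,g,start=None):
    s,p,R=st()
    if start: p,R=start
    for P,Q,n in way:
        P=np.array(P); w=(R.inv()*Q).as_rotvec()/n; rows=[]
        for k in range(n):
            d=(R*Ro.from_rotvec(w*k)).inv().apply((P-p)/n)*1000
            rows.append([round(float(x)) for x in d]+[round(float(x),3) for x in w]+[g])
        for i in range(0,n,5): print("python3 -m jog '"+str([rows[i:i+5]]).replace(" ","")+"'")
        p,R=P,Q
E
python3 - <<'E'
from h import *
plan([([.32,.43,.36],down(.812),4),([.634,.149,.36],down(-.57),13)],.6)
E
```

```text
python3 -m jog '[[[-24,-24,-14,-0.0,0.0,0.075,0.6],[-26,-23,-14,-0.0,0.0,0.075,0.6],[-27,-21,-14,-0.0,0.0,0.075,0.6],[-29,-18,-14,-0.0,0.0,0.075,0.6]]]'
python3 -m jog '[[[-32,1,0,0.0,0.0,0.106,0.6],[-32,4,0,0.0,0.0,0.106,0.6],[-31,8,0,0.0,0.0,0.106,0.6],[-30,11,0,0.0,0.0,0.106,0.6],[-29,14,0,0.0,0.0,0.106,0.6]]]'
python3 -m jog '[[[-27,17,0,0.0,0.0,0.106,0.6],[-25,20,0,0.0,0.0,0.106,0.6],[-23,23,0,0.0,0.0,0.106,0.6],[-21,25,0,0.0,0.0,0.106,0.6],[-18,27,0,0.0,0.0,0.106,0.6]]]'
python3 -m jog '[[[-15,29,0,0.0,0.0,0.106,0.6],[-12,30,0,0.0,0.0,0.106,0.6],[-9,31,0,0.0,0.0,0.106,0.6]]]'
```

```bash
python3 -m jog '[[[-24,-24,-14,0,0,0.075,0.6],[-26,-23,-14,0,0,0.075,0.6],[-27,-21,-14,0,0,0.075,0.6],[-29,-18,-14,0,0,0.075,0.6]]]' 30
python3 -m jog '[[[-32,1,0,0,0,0.106,0.6],[-32,4,0,0,0,0.106,0.6],[-31,8,0,0,0,0.106,0.6],[-30,11,0,0,0,0.106,0.6],[-29,14,0,0,0,0.106,0.6]]]'
python3 -m jog '[[[-27,17,0,0,0,0.106,0.6],[-25,20,0,0,0,0.106,0.6],[-23,23,0,0,0,0.106,0.6],[-21,25,0,0,0,0.106,0.6],[-18,27,0,0,0,0.106,0.6]]]'
python3 -m jog '[[[-15,29,0,0,0,0.106,0.6],[-12,30,0,0,0,0.106,0.6],[-9,31,0,0,0,0.106,0.6],[0,0,0,0,0,0,0.6],[0,0,0,0,0,0,0.6]]]'
python3 - <<'E'
from h import *
s,p,R=st(); print(s["clock"],p,R.as_matrix()[:,1],s["qpos"])
f=bot.grab_frame("wrist"); save("w1",f); print(np.round(f["tool_from_camera"],3))
for q in ["lever_knob","lever_pivot","knob_target","punch_butt"]:
    print(q,[(np.round(x["xyz"],3).tolist(),round(x["conf"],2)) for x in bot.spot_point(q,f)[:2]])
E
```

```text
clock: 1.65
position: [0.3198, 0.4289, 0.3604]
tool_rot: [3.142, -0.0, 2.38]
force: [2.1, -0.2, 0.5]
grip_width: 0.0513
finger_force: 0.0
clock: 2.15
position: [0.4401, 0.3224, 0.3601]
tool_rot: [3.141, -0.0, 1.848]
force: [-0.5, -0.1, -0.1]
grip_width: 0.0511
finger_force: 0.0
clock: 2.65
position: [0.561, 0.2152, 0.36]
tool_rot: [3.141, -0.0, 1.319]
force: [0.2, 0.5, 0.2]
grip_width: 0.0512
finger_force: 0.0
clock: 3.15
position: [0.6325, 0.1506, 0.3595]
tool_rot: [-3.141, 0.001, 1.004]
force: [0.4, -0.0, -1.0]
grip_width: 0.0514
finger_force: 0.0
3.15 [0.63249612 0.15064069 0.35953621] [ 8.43819765e-01 -5.36626652e-01 -1.99265627e-04] [-0.6138661   0.55410662  0.46001049  1.47896818 -0.25638112  1.16898978
 -0.67925946]
[[-0.    -0.944 -0.33   0.084]
 [ 1.     0.    -0.001 -0.002]
 [ 0.001 -0.33   0.944 -0.07 ]
 [ 0.     0.     0.     1.   ]]
lever_knob [([0.633, 0.152, 0.221], 0.74), ([0.505, 0.16, -0.004], 0.63)]
lever_pivot [([0.589, 0.076, 0.191], 0.71)]
knob_target [([0.553, 0.156, 0.21], 0.87), ([0.507, 0.001, 0.099], 0.53)]
punch_butt [([0.592, 0.008, 0.175], 0.7)]
```

View pics/w1.png

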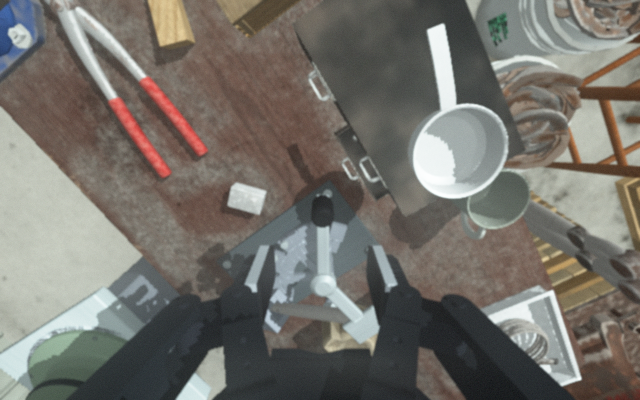

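The wrist view shows the knob at (322,210), centred between the fingers. The studded notch is left of it, and the network's knob_target agrees with my own stud estimate. I'll go down and grip.

```bash
python3 -m jog '[[[0,0,30,0,0,0,0.6],[0,0,30,0,0,0,0.6],[0,0,24,0,0,0,0.6],[0,0,0,0,0,0,0.6]]]' 25
python3 -m jog '[[[0,0,0,0,0,0,0],[0,0,0,0,0,0,0],[0,0,0,0,0,0,0],[0,0,0,0,0,0,0],[0,0,0,0,0,0,0]]]' 25
python3 - <<'E'
from h import *
s,p,R=st(); print(s["clock"],p,s["force"],s["moment"])
piv=np.array([.5887,.0773]); v=p[:2]-piv; print(np.hypot(*v),np.arctan2(v[1],v[0]))
E
```

```text
clock: 3.8
position: [0.6309, 0.1515, 0.2732]
tool_rot: [-3.139, 0.003, 1.006]
force: [-0.3, 0.3, 0.2]
grip_width: 0.0515
finger_force: 0.0
clock: 4.3
position: [0.6329, 0.1512, 0.2775]
tool_rot: [3.14, -0.002, 1.005]
force: [0.1, 1.2, 7.5]
grip_width: 0.0168
finger_force: 25.2
4.3 [0.63286557 0.15121629 0.27753051] [0.11068302 1.23371717 7.53253613] [0.02595409 0.26973103 0.02994211]
0.08610584080779342 1.0322112023138568
```

```bash
python3 -m jog '[[[-0.4,-8.3,0,0,0,-0.097,0],[-0.4,-8.3,0,0,0,-0.097,0],[-0.4,-8.3,0,0,0,-0.097,0],[-0.4,-8.3,0,0,0,-0.097,0],[-0.4,-8.3,0,0,0,-0.097,0]]]'
python3 -m jog '[[[-0.4,-8.3,0,0,0,-0.097,0],[-0.4,-8.3,0,0,0,-0.097,0],[-0.4,-8.3,0,0,0,-0.097,0],[-0.4,-8.3,0,0,0,-0.097,0],[-0.4,-8.3,0,0,0,-0.097,0]]]'
python3 -m jog '[[[0,0,0,0,0,0,0],[0,0,0,0,0,0,0],[0,0,0,0,0,0,0],[0,0,0,0,0,0,0]]]'
python3 - <<'E'
from h import *
s,p,R=st(); print(s["clock"],p,s["force"],s["moment"])
piv=np.array([.5887,.0773]); v=p[:2]-piv; print(np.hypot(*v),np.arctan2(v[1],v[0]))
f=bot.grab_frame("top"); save("t2",f)
cv2.imwrite("pics/t2c.png",cv2.resize(f["img"][120:220,225:345,::-1],(600,500),interpolation=3))
f=bot.grab_frame("side")
for q in ["lever_knob","knob_target","lever_pivot","punch_mid","punch_butt"]:
    print(q,[(np.round(x["xyz"],3).tolist(),round(x["conf"],2)) for x in bot.spot_point(q,f)[:2]])
E
```

```text
clock: 4.8
position: [0.5937, 0.1636, 0.2775]
tool_rot: [3.139, -0.0, 1.493]
force: [-0.1, -5.8, 7.6]
grip_width: 0.0169
finger_force: 25.3
clock: 5.3
position: [0.5533, 0.1566, 0.2774]
tool_rot: [3.139, 0.001, 1.978]
force: [2.2, -7.5, 6.7]
grip_width: 0.017
finger_force: 25.3
clock: 5.7
position: [0.5534, 0.1566, 0.2774]
tool_rot: [3.14, 0.001, 1.974]
force: [-0.6, -6.5, 8.9]
grip_width: 0.0171
finger_force: 25.5
5.7 [0.55340932 0.15655802 0.27742814] [-0.57517046 -6.5395978   8.91514322] [-1.22773727  0.16883065 -0.10421454]
0.0867598158919224 1.9897041344044504
lever_knob [([0.553, 0.154, 0.21], 0.64), ([0.584, 0.08, 0.196], 0.44)]
knob_target [([0.551, 0.153, 0.212], 0.67)]
lever_pivot [([0.588, 0.079, 0.196], 0.92), ([0.508, -0.162, 0.004], 0.29)]
punch_mid [([0.504, 0.005, 0.1], 0.67), ([0.506, 0.007, 0.098], 0.24)]
punch_butt [([0.586, 0.008, 0.175], 0.94)]
```

```bash
cat >> h.py <<'E'
def grasp(th,el=np.deg2rad(40)):  # tool square to a shank with yaw th, elevation el
    a=np.array([np.cos(el)*np.cos(th),np.cos(el)*np.sin(th),np.sin(el)]); y=np.array([-np.sin(th),np.cos(th),0])
    z=np.cross(a,y)*-1; return a,Ro.from_matrix(np.c_[np.cross(y,z),y,z])
E
python3 -m jog '[[[0,0,0,0,0,0,0.5],[0,0,0,0,0,0,0.5],[0,0,-20,0,0,0,0.5],[0,0,-35,0,0,0,0.5],[0,0,-35,0,0,0,0.5]]]' 25
python3 - <<'E'
from h import *
th=.075; a,Q=grasp(th); print(a,Q.as_matrix())
G=np.array([.413,-.0055,.03])+.135*a; z=Q.as_matrix()[:,2]; T=G-.154*z; print(G,T)
plan([([.44,.0,.36],down(th+np.pi/2),10),(T,Q,7)],.5)
E
```

```text
clock: 6.55
position: [0.5524, 0.1576, 0.367]
tool_rot: [-3.141, -0.0, 1.975]
force: [0.0, 0.7, 0.5]
grip_width: 0.0428
finger_force: 0.0
[0.76389095 0.05739949 0.64278761] [[-7.63890953e-01 -7.49297073e-02  6.40980617e-01]
 [-5.73994859e-02  9.97188818e-01  4.81638874e-02]
 [-6.42787610e-01  3.46944695e-18 -7.66044443e-01]]
[0.51612528 0.00224893 0.11677633] [ 0.41741426 -0.00516831  0.23474717]
python3 -m jog '[[[-10,-17,1,-0.0,-0.0,-0.124,0.5],[-8,-18,1,-0.0,-0.0,-0.124,0.5],[-6,-18,1,-0.0,-0.0,-0.124,0.5],[-3,-19,1,-0.0,-0.0,-0.124,0.5],[-1,-19,1,-0.0,-0.0,-0.124,0.5]]]'
python3 -m jog '[[[1,-19,1,-0.0,-0.0,-0.124,0.5],[4,-19,1,-0.0,-0.0,-0.124,0.5],[6,-18,1,-0.0,-0.0,-0.124,0.5],[8,-17,1,-0.0,-0.0,-0.124,0.5],[10,-16,1,-0.0,-0.0,-0.124,0.5]]]'
python3 -m jog '[[[3,0,18,-0.0,-0.1,-0.0,0.5],[5,0,17,-0.0,-0.1,-0.0,0.5],[7,0,17,-0.0,-0.1,-0.0,0.5],[8,0,16,-0.0,-0.1,-0.0,0.5],[10,0,15,-0.0,-0.1,-0.0,0.5]]]'
python3 -m jog '[[[11,0,14,-0.0,-0.1,-0.0,0.5],[13,0,13,-0.0,-0.1,-0.0,0.5]]]'
```

```bash
python3 -m jog '[[[-10,-17,1,0,0,-0.124,0.5],[-8,-18,1,0,0,-0.124,0.5],[-6,-18,1,0,0,-0.124,0.5],[-3,-19,1,0,0,-0.124,0.5],[-1,-19,1,0,0,-0.124,0.5]]]'
python3 -m jog '[[[1,-19,1,0,0,-0.124,0.5],[4,-19,1,0,0,-0.124,0.5],[6,-18,1,0,0,-0.124,0.5],[8,-17,1,0,0,-0.124,0.5],[10,-16,1,0,0,-0.124,0.5]]]'
python3 -m jog '[[[3,0,18,0,-0.1,0,0.5],[5,0,17,0,-0.1,0,0.5],[7,0,17,0,-0.1,0,0.5],[8,0,16,0,-0.1,0,0.5],[10,0,15,0,-0.1,0,0.5]]]'
python3 -m jog '[[[11,0,14,0,-0.1,0,0.5],[13,0,13,0,-0.1,0,0.5],[0,0,0,0,0,0,0.5],[0,0,0,0,0,0,0.5]]]'
python3 - <<'E'
from h import *
s,p,R=st(); print(p,s["qpos"],R.as_matrix().round(3))
f=bot.grab_frame("wrist"); save("w2",f)
for q in ["socket_seat","punch_mid","punch_butt","punch_point","lever_knob","knob_target"]:
    print(q,[(np.round(x["xyz"],3).tolist(),round(x["conf"],2)) for x in bot.spot_point(q,f)[:2]])
# lateral axis check with the trace of the punch
r=bot.trace("punch",f); m=r[0]["region"]; ys,xs=np.nonzero(m); print(r[0]["conf"],m.sum(),ys.min(),ys.max())
for y in range(ys.min(),ys.max(),20): x=xs[ys==y]; print(y,x.min() if len(x) else None,x.max() if len(x) else None)
print(f["intrinsics"],f["k1"])
E
```

```text
clock: 7.05
position: [0.4958, 0.0786, 0.3611]
tool_rot: [3.141, 0.0, 2.6]
force: [0.5, 0.1, 0.4]
grip_width: 0.0424
finger_force: 0.0
clock: 7.55
position: [0.441, 0.0009, 0.3561]
tool_rot: [3.142, 0.0, -3.063]
force: [-0.2, 1.4, 0.1]
grip_width: 0.0426
finger_force: 0.0
clock: 8.05
position: [0.4259, -0.005, 0.2771]
tool_rot: [-3.115, 0.417, -3.066]
force: [-1.0, -1.0, -0.2]
grip_width: 0.0431
finger_force: 0.0
clock: 8.45
position: [0.4207, -0.0166, 0.2623]
tool_rot: [-3.073, 0.409, -3.062]
force: [0.3, -0.2, 0.3]
grip_width: 0.0423
finger_force: 0.0
[ 0.42066802 -0.01661732  0.26232781] [ 0.13109152  0.15727608 -0.3238766   2.38792616  0.6711844   0.25587331
  0.83407617] [[-0.915 -0.052  0.401]
 [-0.073  0.997 -0.037]
 [-0.398 -0.063 -0.915]]
socket_seat [([0.418, -0.004, 0.036], 0.64)]
punch_mid [([0.501, 0.0, 0.102], 0.71)]
punch_butt [([0.593, 0.006, 0.174], 0.65)]
punch_point []
lever_knob [([0.557, 0.156, 0.219], 0.79)]
knob_target [([0.557, 0.158, 0.212], 0.9), ([0.59, 0.077, 0.191], 0.44)]
0.77 3124 148 333
148 346 354
168 340 356
188 340 356
208 339 356
228 339 356
248 340 355
268 339 355
288 339 356
308 339 356
328 339 354
[[286.35731748   0.         320.49779208]
 [  0.         286.35731748 197.32409673]
 [  0.           0.           1.        ]] -0.004308701116066914
```

View pics/w2.png

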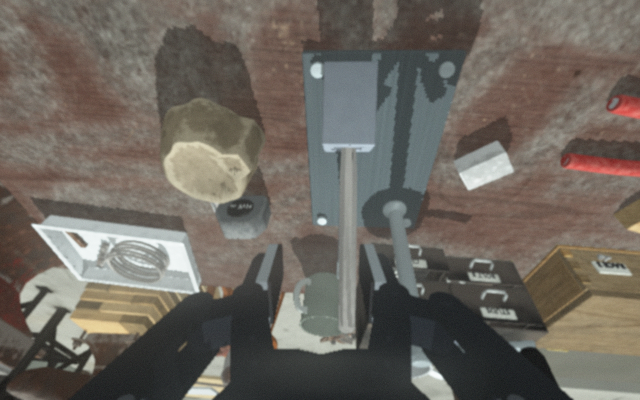

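The view shows the punch as a vertical bar at columns 339–356, rows 148–333. It is parallel to the tool plane, so the yaw of about 0.075 is right. The knob still stands at its target. The full 40° tilt is out of reach here, so I'll grasp with a 15° tilt; the punch's side flats allow that.

Run:
```python
from h import *
f=bot.grab_frame("wrist"); s,p,R=st()
M=np.array(f["tool_from_camera"]); Rw=R.as_matrix()@M[:3,:3]; tw=R.apply(M[:3,3])+p
f["R"]=Rw.T; f["t"]=-Rw.T@tw
th=.075; a,_=grasp(th); n=np.array([-np.sin(th),np.cos(th),0]); S=np.array([.413,-.0055,.03])
for v,x in ((188,348),(248,347.5),(308,347.5)):
    o,d=ray(f,x,v); up=np.cross(n,a)*-1
    k=((S-o)@np.cross(a,n))/(d@np.cross(a,n)); X=o+k*d; print(X,(X-S)@a,(X-S)@n)
_,Q=grasp(th,np.deg2rad(15)); z=Q.as_matrix()[:,2]; G=S+.14*a
T1=G-.144*z; T2=G-.054*z; print(T1,T2)
plan([(T1,Q,4),(T2,Q,4)],.5)
```

```text
[0.48476999 0.00270524 0.09056877] 0.09422828302793315 0.0028044722393761766
[0.52743246 0.00712568 0.12654412] 0.15019599172440468 0.004015799150992927
[0.57088435 0.01210962 0.16321545] 0.20724645258592117 0.005729882928650355
[ 4.82779563e-01 -2.56697858e-04  2.59083584e-01] [0.50600779 0.00148869 0.17215026]
python3 -m jog '[[[-14,3,7,-0.017,0.037,0.0,0.5],[-14,3,6,-0.017,0.037,0.0,0.5],[-15,3,6,-0.017,0.037,0.0,0.5],[-15,3,5,-0.017,0.037,0.0,0.5]]]'
python3 -m jog '[[[0,0,23,0.0,0.0,0.0,0.5],[0,0,23,0.0,0.0,0.0,0.5],[0,0,23,0.0,0.0,0.0,0.5],[0,0,23,0.0,0.0,0.0,0.5]]]'
```

```bash
python3 -m jog '[[[-14,4,7,-0.017,0.037,0,0.5],[-14,4,6,-0.017,0.037,0,0.5],[-15,4,6,-0.017,0.037,-0.01,0.5],[-15,4,5,-0.017,0.037,-0.01,0.5],[0,0,0,0,0,0,0.5]]]'
python3 - <<'E'
from h import *
s,p,R=st(); print(p,s["qpos"],R.as_matrix().round(3))
f=bot.grab_frame("wrist"); save("w3",f)
m=bot.trace("punch",f)[0]["region"]; ys,xs=np.nonzero(m)
for y in range(ys.min(),ys.max(),25): x=xs[ys==y]; print(y,x.min(),x.max())
M=np.array(f["tool_from_camera"]); Rw=R.as_matrix()@M[:3,:3]; tw=R.apply(M[:3,3])+p
f["R"]=Rw.T; f["t"]=-Rw.T@tw
for y in np.linspace(ys.min()+15,ys.max()-10,4).astype(int):
    x=xs[ys==y].mean(); o,d=ray(f,x,y); 
    th=.08; a,_=grasp(th); n=np.array([-np.sin(th),np.cos(th),0]); S=np.array([.413,-.0055,.03]); c=np.cross(a,n)
    X=o+d*((S-o)@c)/(d@c); print(X, "tool:",R.inv().apply(X-p))
E
```

```text
clock: 9.4
position: [0.4839, 0.0045, 0.2589]
tool_rot: [-3.138, 0.26, -3.045]
force: [1.0, 0.2, 0.4]
grip_width: 0.0428
finger_force: 0.0
[0.48390989 0.00447214 0.25892774] [ 0.27488157  0.30907283 -0.4955671   2.15128453  0.3746374   0.48327306
  1.17266367] [[-0.962 -0.095  0.256]
 [-0.093  0.995  0.021]
 [-0.257 -0.004 -0.966]]
106 311 323
131 308 326
156 308 326
181 306 326
206 307 327
231 307 326
256 307 327
281 307 326
306 307 326
[ 0.46295479 -0.00119642  0.07207156] tool: [ 0.06874232 -0.00293988  0.17507807]
[0.50457744 0.00260422 0.10714027] tool: [ 0.01933369 -0.00326107  0.15193961]
[0.54473938 0.00746901 0.14105857] tool: [-0.02847325 -0.00237924  0.12956065]
[0.58316034 0.01134179 0.17345417] tool: [-0.07412153 -0.00231299  0.10818606]
```

View pics/w3.png

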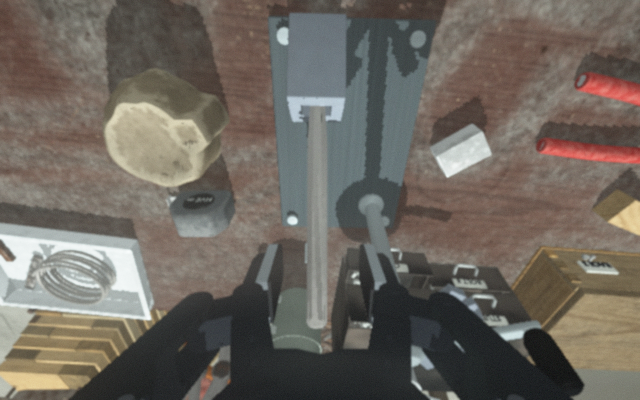

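The punch runs down the middle at columns 307–326, parallel to the tool and about 2.5 mm to one side. I'll correct that, go down 89 mm and grip.

```bash
python3 -m jog '[[[0,-1.5,25,0,0,0,0.5],[0,-1,25,0,0,0,0.5],[0,0,22,0,0,0,0.5],[0,0,17,0,0,0,0.5],[0,0,0,0,0,0,0.5]]]' 60
python3 -m jog '[[[0,0,0,0,0,0,0],[0,0,0,0,0,0,0],[0,0,0,0,0,0,0],[0,0,0,0,0,0,0],[0,0,0,0,0,0,0]]]' 60
python3 - <<'E'
from h import *
s,p,R=st(); print(p,s["qpos"],s["moment"],R.as_matrix().round(3))
th=.09; a,_=grasp(th); print("tool axis of slope",R.inv().apply(a)*1000, R.inv().apply([0,0,1]))
f=bot.grab_frame("side"); print([(q,np.round(bot.spot_point(q,f)[0]["xyz"],3)) for q in ("lever_knob","punch_mid","punch_butt")])
E
```

```text
clock: 10.0
position: [0.504, 0.0035, 0.1714]
tool_rot: [-3.135, 0.258, -3.044]
force: [0.0, -0.5, 0.1]
grip_width: 0.0428
finger_force: 0.0
clock: 10.5
position: [0.505, 0.0032, 0.1741]
tool_rot: [-3.136, 0.262, -3.045]
force: [-5.0, 1.6, 7.2]
grip_width: 0.0143
finger_force: 58.4
[0.50501947 0.0032163  0.17407678] [ 0.111164    0.47902788 -0.30653964  2.17669096  0.5875653   0.2872285
  0.97502668] [0.42997481 0.85107413 0.09953007] [[-0.961 -0.095  0.258]
 [-0.093  0.995  0.019]
 [-0.259 -0.006 -0.966]]
tool axis of slope [-906.24410231   -7.68271378 -422.68499256] [-0.25871234 -0.00569198 -0.96593764]Traceback (most recent call last):
  File "<stdin>", line 4, in <module>
IndexError: list index out of range
```

```bash
python3 -m jog '[[[-3.6,0,-1.7,0,0,0,0],[-5.4,0,-2.5,0,0,0,0],[-9.1,0,-4.2,0,0,0,0],[-9.1,0,-4.2,0,0,0,0],[-9.1,0,-4.2,0,0,0,0]]]' 60
python3 - <<'E'
from h import *
s,p,R=st(); f=bot.grab_frame("side"); save("s4",f)
for q in ("lever_knob","punch_mid","punch_butt","socket_seat"): print(q,[np.round(r["xyz"],3) for r in bot.spot_point(q,f)[:1]])
E
```

```text
clock: 11.15
position: [0.5331, 0.0039, 0.1974]
tool_rot: [-3.133, 0.253, -3.047]
force: [-10.4, -10.7, -4.2]
grip_width: 0.0143
finger_force: 64.9
lever_knob []
punch_mid [array([0.533, 0.006, 0.122])]
punch_butt [array([ 0.413, -0.004,  0.025])]
socket_seat [array([ 0.413, -0.004,  0.025])]
```

```bash
python3 -m jog '[[[-9.1,-1.5,-4.2,0,0,0,0],[-9.1,-0.3,-4.2,0,0,0,0],[-9.1,-0.2,-4.2,0,0,0,0],[-9.1,-0.2,-4.2,0,0,0,0],[0,0,0,0,0,0,0]]]' 60
python3 - <<'E'
from h import *
f=bot.grab_frame("side"); save("s5",f)
for q in ("lever_knob","punch_point","punch_mid","punch_butt"): print(q,[np.round(r["xyz"],3) for r in bot.spot_point(q,f)[:1]])
f2=bot.grab_frame("top"); 
a=cv2.resize(f["img"][110:290,220:400],(400,400),interpolation=3); b=cv2.resize(f2["img"][120:280,225:385],(400,400),interpolation=3)
cv2.imwrite("pics/s5c.png",np.hstack([a,b])[:,:,::-1])
E
```

```text
clock: 11.9
position: [0.5678, 0.0071, 0.2255]
tool_rot: [-3.136, 0.263, -3.045]
force: [-1.3, -0.7, 5.7]
grip_width: 0.0144
finger_force: 64.2
lever_knob [array([0.556, 0.154, 0.209])]
punch_point [array([ 0.472, -0.002,  0.082])]
punch_mid [array([0.569, 0.01 , 0.152])]
punch_butt [array([0.653, 0.011, 0.225])]
```

View pics/s5c.png

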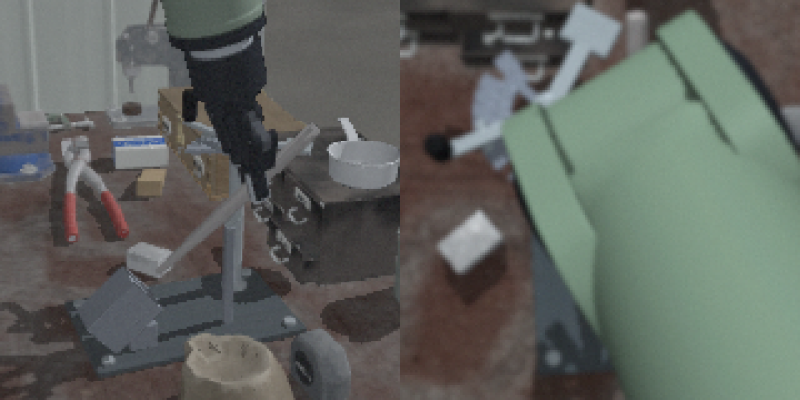

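The side crop shows the punch's tip clear of the socket (160,265). The top crop shows the lever still in the studded notch with its tab swung away. I'll lift it and then level it.

```bash
python3 -m jog '[[[-6.5,0,-24,0,0,0,0],[-6.5,0,-24,0,0,0,0],[-6.5,0,-24,0,0,0,0],[-6.5,0,-24,0,0,0,0],[0,0,0,0,0,0,0]]]' 60
python3 -m jog '[[[0,0,0,0,0.1,0,0],[0,0,0,0,0.1,0,0],[0,0,0,0,0.1,0,0],[0,0,0,0,0.1,0,0],[0,0,0,0,0.1,0,0]]]'
python3 -m jog '[[[0,0,0,0,0.1,0,0],[0,0,0,0,0.1,0,0],[0,0,0,0,0,0,0],[0,0,0,0,0,0,0],[0,0,0,0,0,0,0]]]'
python3 - <<'E'
from h import *
f=bot.grab_frame("side"); save("s6",f)
P={}
for q in ("lever_knob","punch_point","punch_mid","punch_butt"):
    r=bot.spot_point(q,f)[:1]; print(q,[(np.round(x["xyz"],3),x["conf"]) for x in r]); P[q]=r
s,p,R=st(); print(p,R.as_matrix().round(3),s["qpos"],s["moment"])
cv2.imwrite("pics/s6c.png",cv2.resize(f["img"][60:260,200:440,::-1],(720,600),interpolation=3))
E
```

```text
clock: 12.7
position: [0.568, 0.0079, 0.3266]
tool_rot: [-3.135, 0.265, -3.045]
force: [0.6, 0.4, -3.4]
grip_width: 0.0142
finger_force: 63.3
clock: 13.2
position: [0.567, 0.0076, 0.3227]
tool_rot: [-3.135, -0.244, -3.048]
force: [-0.3, -0.1, -3.6]
grip_width: 0.0142
finger_force: 63.3
clock: 13.7
position: [0.5668, 0.0077, 0.3236]
tool_rot: [-3.135, -0.437, -3.049]
force: [0.1, 0.2, -2.5]
grip_width: 0.014
finger_force: 63.2
lever_knob [(array([0.552, 0.156, 0.211]), 0.54)]
punch_point [(array([ 0.402, -0.007,  0.27 ]), 0.97)]
punch_mid [(array([0.521, 0.006, 0.27 ]), 0.93)]
punch_butt [(array([0.633, 0.01 , 0.268]), 0.89)]
[0.56692076 0.00763522 0.32401199] [[-0.902 -0.095 -0.422]
 [-0.084  0.995 -0.046]
 [ 0.424 -0.006 -0.905]] [ 0.19269292  0.64844045 -0.50703269  1.43956967  0.22026226  1.56392593
  1.32274682] [ 0.10179438 -0.75812989 -0.00761823]
```

View pics/s6c.png

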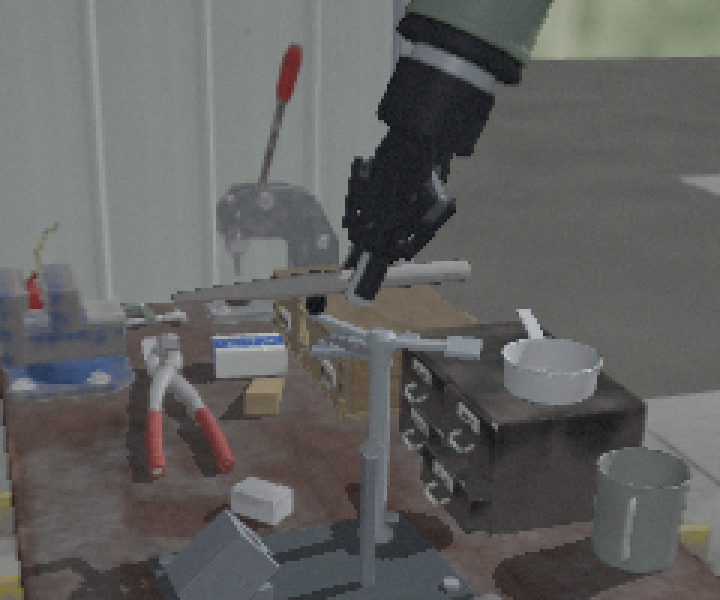

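The picture shows the punch held level, with its point at (175,297) and butt at (468,270). Both ends are about 27 cm up, and the lever is in the middle notch. I'll let it settle and hand in.

```bash
python3 -m jog '[[[0,0,0,0,0,0,0],[0,0,0,0,0,0,0],[0,0,0,0,0,0,0],[0,0,0,0,0,0,0],[0,0,0,0,0,0,0]]]'
python3 -c "
from workcell import bot
print(bot.job_done())"
```

```text
clock: 14.45
position: [0.567, 0.0078, 0.3236]
tool_rot: [-3.135, -0.44, -3.049]
force: [0.4, 0.5, -3.5]
grip_width: 0.0143
finger_force: 63.2
the job is handed in; nothing more can be done
None
```

I handed the job in at about 14.5 s: the lever is in the marked middle notch, and the gripper holds the punch level and still, with both ends about 27 cm above the table; no verdict was returned.

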